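# Switch the ball feeder to the other tray

## Task

Press the raised end of the seesaw gate down so that it rocks over its pivot onto its other stop, and only then push the feed slide all the way in, so that both waiting balls roll down the other chute into the tray on the side that was raised at the start. Just press and push with the fingertips, nothing needs gripping: do not touch or lift the balls themselves, and leave the beaker, the bottle and the weight where they stand.

Things in the scene. Friction and masses are not known exactly. Their poses are not given: they have to be found in the camera images.
- feeder: Fixed ball feeder. Origin on the bench under the gate's pivot; x points roughly away from the robot, from trough to far side, y left, z up; x, y, z below are mm in this frame. Aluminium trough along x at y 0 (x -140 to -22, 42 wide, wall tops z 126) ends over the gate's middle. Chutes (|y| 100 to 195, 72 wide, up to z 92) lead from the gate's ends to the trays. Nothing fixed is above z 126.
- gate (a joint): Seesaw gate, a steel channel 220 long (y), 52 wide, rocking on an axle along x at x 0, y 0, z 85. 0 is level, positive has the left (+y) end raised, negative the right; stops at +-0.26 rad; starts on either stop (or drops onto it within the first 0.5 s). Top-heavy, 0.5 kg, almost no friction: under 1 N on a paddle moves it, and past level it falls onto the other stop. Balls run off its lower end.
- paddle_left (a point): Centre of the top of the gate's left press paddle: flat steel plate 40 (x) by 44 (y), 5 thick, on the far (+x) side of the gate, flush with the top of its far wall; moves with the gate. At x 46, y 77, z 129 with the gate level; z 147 when raised, z 108 when down on the stop. Free space above.
- paddle_right (a point): The same on the right: x 46, y -77, z 129 with the gate level.
- slide (a joint): Black feed slide in the trough: 0 is drawn out (start, near the robot), 0.068 m fully in; moves along the feeder's +x with about 1.5 N of friction and stays where left. Its front plate pushes both balls along the trough and over its end onto the gate's middle; the second falls only near the end of the travel, so push it to its end stop.
- handle_top (a point): Middle of the top edge of the slide's upright handle plate: 30 wide (y), 10 thick (x), z 118 to 186; at x -126, y 0, z 186 when drawn out, moves 68 towards +x. Push on its -x face, above the trough walls (z 126); free space behind it.
- ball1_center (a point): Centre of the rear ball: dark hard rubber, 30 diameter, about 25 g, resting in the trough against the slide's front plate, centre near x -76, z 127.
- ball2_center (a point): Centre of the front ball, the same, touching the rear ball, near x -46, z 128.
- tray_left (a point): Centre of the left tray's inner floor (x 0, y 237, z 6): open grey tray, inside 96 (x) by 91 (y), side walls to z 44, outer wall to z 56.
- tray_right (a point): Centre of the right tray's inner floor (x 0, y -237, z 6), the same tray.
- beaker: Bystander: glass beaker, 64 diameter, 85 high, loose on the bench left of the trough, origin under its centre.
- bottle: Bystander: yellow plastic bottle, 52 diameter, 105 high, loose on the bench right of the trough, origin under its centre.
- weight: Bystander: steel laboratory weight, 40 diameter, 56 high with a small knob, loose on the bench beyond the gate, origin under its centre.
There are look-alikes about, which are no part of the job. Leave any red look-alike of the part that bears ball2_center alone. Leave any green look-alike of the part that bears ball1_center alone.

How it is judged (in metres and radians):
On the way, in this order (a step that is already met when the one before it is completed fails the run):
1. the gate has been rocked over onto its other stop while the slide is still drawn out (distance of each of paddle_left, paddle_right from where it was at the start of the episode above 0.0235 m and (value of joint gate below -0.22 rad or value of joint gate above 0.22 rad) and value of joint slide below 0.015 m), for 0.2 s.
2. the slide has been pushed in (value of joint slide above 0.06 m), for 0.1 s.
At the end, for the whole second after the job is handed in: The gate rests on the stop opposite to its starting one (within 0.04 rad), the slide is in (at least 60 of 68 mm), and both balls lie in the tray at the gate's lower end (distance of each of paddle_left, paddle_right from where it was at the start of the episode above 0.0235 m and value of joint slide above 0.06 m and ((value of joint gate below -0.22 rad and x of ball1_center in the frame of tray_left between -0.05 and 0.05 m and y of ball1_center in the frame of tray_left between -0.047 and 0.047 m and z of each of ball1_center, ball2_center in the frame of tray_left below 0.05 m and x of ball2_center in the frame of tray_left between -0.05 and 0.05 m and y of ball2_center in the frame of tray_left between -0.047 and 0.047 m) or (value of joint gate above 0.22 rad and x of ball1_center in the frame of tray_right between -0.05 and 0.05 m and y of ball1_center in the frame of tray_right between -0.047 and 0.047 m and z of each of ball1_center, ball2_center in the frame of tray_right below 0.05 m and x of ball2_center in the frame of tray_right between -0.05 and 0.05 m and y of ball2_center in the frame of tray_right between -0.047 and 0.047 m))); the robot touches nothing.
It fails at once if a finger or the arm touches a ball (contact force between any of the fingers, the arm and ball1 above 0.2 N or contact force between any of the fingers, the arm and ball2 above 0.2 N).
It fails at once if a ball is lifted (height (world z) of any of ball1_center, ball2_center above 0.17 m).
It fails at once if a bystander is moved by more than 20 mm (distance of any of beaker, bottle, weight from where it was at the start of the episode above 0.02 m).
It also fails if it takes over 48 s, if anything falls off the work surface, if the arm or the gripper's body presses on something with over 40 N, if the wrist force passes 120 N, or if a joint passes its speed limit or range.

## Robot

A 6-joint arm with a two-finger parallel gripper is mounted at the origin on the work surface. World frame = base frame: x ahead of the robot, y to its left, z up, the work surface at z = 0. Lengths are in mm, angles in rad, forces in N, time in s.
With the tool pointing down it reaches from about 275 to 825 mm from the base axis. Payload 4.9 kg.
Tool frame: the origin (TCP) lies at the very end of the fingers, on their centre line; the grasp point (between the pads) lies 19 mm behind it; z points along the fingers, y is the direction in which the jaws open and shut (so a half turn about z gives the same grasp; the last joint's range is limited). The gripper opens to 85 mm and grips with 20 to 120 N. Pads are 22 mm wide; open, the fingers measure 114 mm over their backs; the gripper's body (76 mm by 85 mm) begins 54 mm behind the grasp point. The pads swing forward as they close: fully open they stand 13 mm farther back than shut.
Start: joints at [1.184, 0.326, -0.193, 1.052, 0, 1.437], TCP at [137.557, 532.538, 231.281] pointing down, gripper open.
Joint ranges: [-2.65, 2.65], [-0.97, 1.79], [-1.3, 1.35], [-1.93, 2.1], [-1.47, 1.37], [-3.14, 3.14]. Speed limits (rad/s): [2.57, 2.57, 3.14, 3.14, 3.14, 3.14].

## Interface

Orientations are given as [roll, pitch, yaw] about the fixed x, y, z axes, in that order (R = Rz(yaw) Ry(pitch) Rx(roll)).
In Python, from bench import bot, solve_ik, imaging gives the robot as it stands. Calls block until the motion is done:
- bot.move_ptp(position, orientation): joint-space move of the TCP to a pose.
- bot.movel(position, rot=None, max_speed=150, threshold=None): straight line of the TCP; rot=None keeps the orientation; max_speed is the mean speed in mm/s. With threshold (N) it stops when the force on the tool has changed by that much, and returns True; else False.
- bot.move_j(angles): joint-space move.
- bot.grip(opening, effort=None): opening from 0.0 (shut) to 1.0 (fully open); effort is the grip in N (None keeps the last); returns when the fingers have stopped.
- bot.dwell(seconds).
- solve_ik(position, orientation): joint angles nearest the present ones, or None.
- bot.get_state(): the state.
- imaging.capture(name): name is "scene" or "top" or "wrist"; returns the picture (400x640x3 uint8, blue, green, red); there is no depth.
- imaging.camera_model(name): a dict with "K" (3x3 intrinsics, pixels), "position" and "rotation" of the camera in the world. Camera axes: x right, y up, looking along -z (the intrinsics and any distortion apply to the point x, -y, -z); pixel columns grow to the right and rows downward; lengths in mm; the calibration is good to about 2 mm. The wrist camera is an equidistant fisheye: a pixel r from the principal point sees the ray r / f radians off the axis. A picture is of the moment at which its call begins: read the wrist's pose just before it. camera_model takes no time and is no camera call; for the wrist camera it gives the pose at the moment of the call.
A pose or a line that the arm cannot do raises bot.IKError and nothing moves.
- bot.sign_off(): hands the job in, once; it reports no verdict.
The state is a dict: "t": time; "qpos": joint angles; "joint_velocities": joint speeds; "effort": joint torques, N m; "tcp_pos": TCP position; "orientation": TCP orientation; "contact_force": force on the tool from outside, world axes, zero at the start; "wrist_torque": the same for the moment, N m; "opening": opening from 0.0 (shut) to 1.0 (fully open).
Only numpy, scipy, OpenCV 4.12 (cv2) and the standard library are available. Lean on these libraries where they do the work, as an engineer would, in place of code of your own. Each camera call takes 0.05 s, during which the arm holds its last target.

## Working session

There is one attempt and no reset: what is moved stays moved. The work goes in short steps, each a Python script; the robot and the scene stay as the last script left them, time stands still between calls to the robot, and variables do not carry over. Pictures are saved under pics/ and viewed, and the job is handed in when it is done.

```bash
ls; mkdir -p pics; python3 - <<'E'
from bench import bot, imaging
import cv2
for n in ["scene","top","wrist"]:
    cv2.imwrite(f"pics/{n}0.png",imaging.capture(n))
    m=imaging.camera_model(n); print(n,m)
print(bot.get_state())
E
```

```text
pics
scene {'K': array([[442.8801678 ,   0.        , 319.29712828],
       [  0.        , 442.8801678 , 191.69282361],
       [  0.        ,   0.        ,   1.        ]]), 'position': array([1328.5611148 , -249.95635563,  876.76756099]), 'rotation': array([0.8398929 , 0.00621553, 1.23217069])}
top {'K': array([[466.9735061 ,   0.        , 317.55538133],
       [  0.        , 466.9735061 , 195.53485419],
       [  0.        ,   0.        ,   1.        ]]), 'position': array([408.8344812 ,  47.64240319, 997.51987126]), 'rotation': array([ 2.07877322e-01, -1.44359981e-03, -1.62764734e+00])}
wrist {'K': array([[309.70691629,   0.        , 323.85277579],
       [  0.        , 309.70691629, 204.42596754],
       [  0.        ,   0.        ,   1.        ]]), 'position': array([ 58.99664524, 552.01745933, 373.81956062]), 'rotation': array([-3.19373454e-01, -5.48442841e-04,  1.31922897e+00])}
{'t': 0.15, 'qpos': array([ 1.18379182e+00,  3.26754657e-01, -1.93343878e-01,  1.05196690e+00,
        1.98947179e-06,  1.43656655e+00]), 'joint_velocities': array([-0.00212436, -0.00236871,  0.00280279, -0.00247955, -0.0004598 ,
        0.00054631]), 'effort': array([ 5.18427260e-04, -4.43703496e+01,  2.62664527e+01,  1.04037038e-02,
       -1.65925517e-04, -5.25249092e-06]), 'tcp_pos': array([137.39413959, 532.12770532, 230.69594461]), 'orientation': array([-3.14033522e+00, -1.71813221e-04,  2.88881781e+00]), 'contact_force': array([ 0.52318159, -0.16906609,  0.42027734]), 'wrist_torque': array([ 0.01511169, -0.03980889,  0.00798174]), 'opening': 1.000250234459309}
```

View pics/scene0.png

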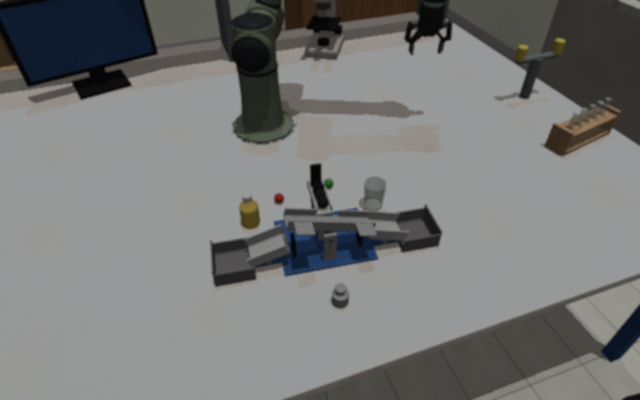

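View pics/top0.png

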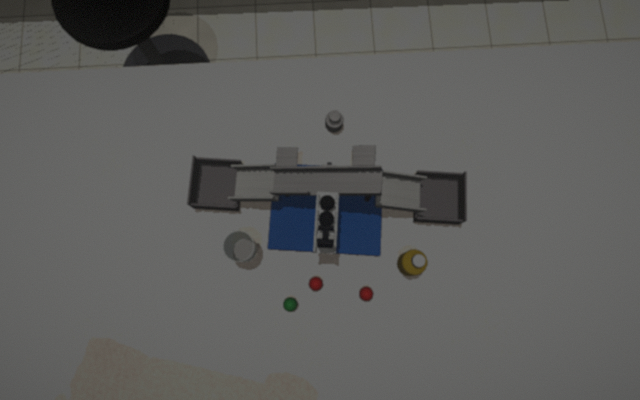

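```bash
cat > h.py <<'E'
import numpy as np, cv2
from scipy.spatial.transform import Rotation as R
from bench import imaging
def cam(n):
    m=imaging.camera_model(n); return m["K"],np.array(m["position"]),R.from_euler("xyz",m["rotation"]).as_matrix()
def ray(n,u,v):
    K,p,Rm=cam(n); d=np.array([(u-K[0,2])/K[0,0],-(v-K[1,2])/K[1,1],-1]); return p,Rm@d
def onz(n,u,v,z):
    p,d=ray(n,u,v); return p+d*(z-p[2])/d[2]
def proj(n,P):
    K,p,Rm=cam(n); c=Rm.T@(np.array(P)-p); return np.array([K[0,2]+K[0,0]*c[0]/-c[2],K[1,2]+K[1,1]*c[1]/c[2]])
E
python3 - <<'E'
import cv2,numpy as np
from h import *
a=cv2.imread("pics/scene0.png")[155:305,200:450]; b=cv2.imread("pics/top0.png")[100:320,170:480]
g=lambda im:np.clip(im.astype(float)*1.6,0,255).astype(np.uint8)
cv2.imwrite("pics/sc.png",cv2.resize(g(a),None,fx=3.2,fy=3.2,interpolation=2)); cv2.imwrite("pics/tc.png",cv2.resize(g(b),None,fx=2.5,fy=2.5,interpolation=2))
print(onz("top",320,200,100),onz("scene",330,225,100))
E
```

```text
[588.56178373  31.31588777 100.        ] [632.58788216  17.54235876 100.        ]
```

View pics/sc.png

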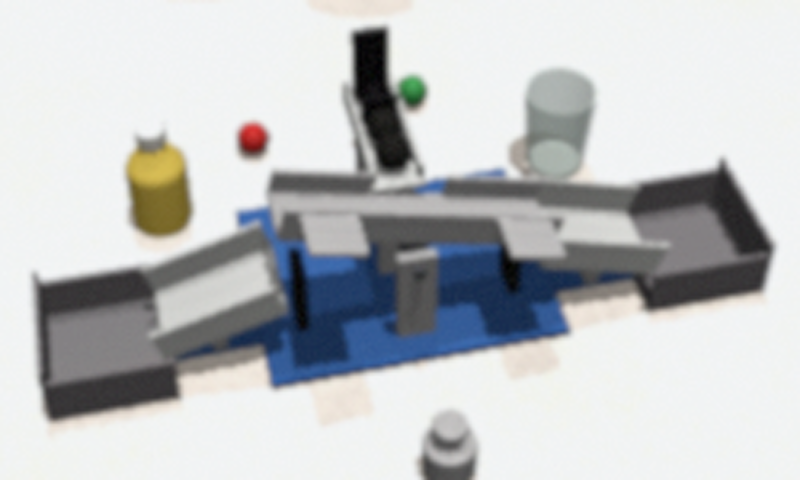

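View pics/tc.png

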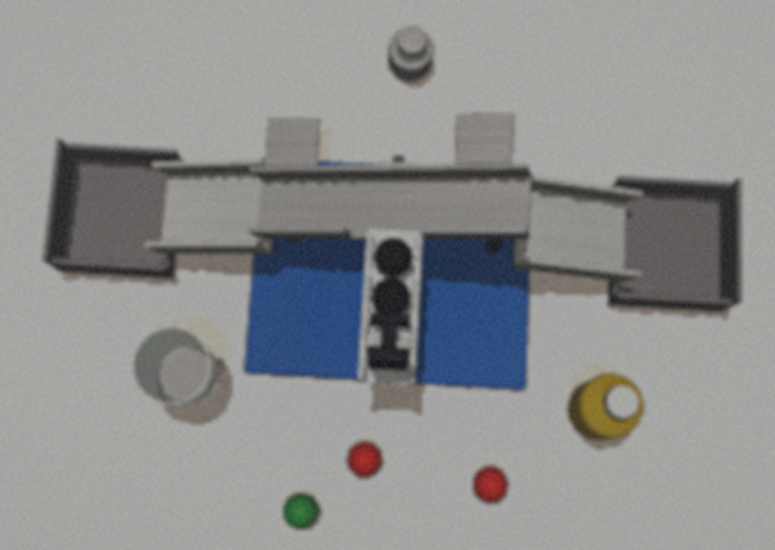

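```bash
cat > fit.py <<'E'
from h import *
from scipy.optimize import least_squares
T=lambda u,v:("top",170+(u+.5)/2.5-.5,100+(v+.5)/2.5-.5)
S=lambda u,v:("scene",200+(u+.5)/3.2-.5,155+(v+.5)/3.2-.5)
obs=[("padR",T(485,139),(46,-63.1,147.3)),("padL",T(293,141),(46,85.7,107.7)),
("b2",T(393,257),(-46,0,128)),("b1",T(390,298),(-76,0,127)),
("padR",S(336,236),(46,-63.1,147.3)),("padL",S(532,239),(46,85.7,107.7)),
("han",S(370,31),(-126,0,186)),("trayR",T(682,242),(0,-237,6)),("trayL",T(117,212),(0,237,6))]
W=lambda p,q:np.array([p[0]+np.cos(p[2])*q[0]-np.sin(p[2])*q[1],p[1]+np.sin(p[2])*q[0]+np.cos(p[2])*q[1],q[2]])
def res(p): return np.concatenate([proj(o[1][0],W(p,o[2]))-o[1][1:] for o in obs])
s=least_squares(res,[600,20,0],loss="soft_l1",x_scale=[100,100,1]); P=s.x
if __name__=="__main__":
    print(P)
    for o,r in zip(obs,res(P).reshape(-1,2)): print(o[0],o[1][0],r.round(1))
    for o in obs[:4]: print(o[0],"ray on z",onz(*o[1],o[2][2]).round(),"model",W(P,o[2]).round())
    print("han",W(P,(-126,0,186)).round(), "han ray", onz(*obs[6][1],186).round())
    for n,c in(("beaker",T(172,370)),("bottle",T(605,410)),("weight",T(411,58))): print(n,onz(*c,20).round())
E
python3 fit.py
```

```text
[ 6.24014081e+02  1.26165138e+01 -1.19488355e-01]
padR top [-0.1 -0.8]
padL top [-0.2 -0.3]
b2 top [ 0.5 -0.5]
b1 top [ 0.7 -1.2]
padR scene [-0.1 -1.1]
padL scene [ 0.5 -0.7]
han scene [ 0.2 -0.3]
trayR top [-6.   2.3]
trayL top [2.3 0.9]
padR ray on z [661. -56. 147.] model [662. -56. 147.]
padL ray on z [679.  92. 108.] model [680.  92. 108.]
b2 ray on z [577.  19. 128.] model [578.  18. 128.]
b1 ray on z [546.  23. 127.] model [549.  22. 127.]
han [499.  28. 186.] han ray [500.  27. 186.]
beaker [513. 206.  20.]
bottle [ 459. -152.   20.]
weight [776. -11.  20.]
```

The right (-y) end is raised. In the top view its paddle is at about (364,156), and two views plus the trough balls agree on the pose. I'll press the right paddle first.

```bash
python3 - <<'E'
from fit import *
from bench import bot, solve_ik
yaw=P[2]+np.pi
o=[np.pi,0,yaw]
bot.grip(0.0)
up=W(P,(48,-74,215)); print(up, solve_ik(up,o))
bot.move_ptp(up,o); s=bot.get_state(); print(s["t"],s["tcp_pos"],s["opening"],s["contact_force"])
for n in("top","wrist","scene"): cv2.imwrite(f"pics/{n}1.png",imaging.capture(n))
E
```

```text
[662.85071641 -66.57765098 215.        ] [-0.21081132  0.55575952  0.12499233  1.14002914  0.         -0.09132297]
3.725 [662.87748038 -65.49983918 215.12360109] -0.0032889394072783025 [ 0.3479255   1.26648521 -0.36393221]
```

```bash
python3 - <<'E'
import cv2
a=cv2.imread("pics/scene1.png")[130:305,200:450]
cv2.imwrite("pics/sc1.png",cv2.resize(cv2.convertScaleAbs(a,alpha=1.6),None,fx=3.2,fy=3.2))
cv2.imwrite("pics/w1.png",cv2.convertScaleAbs(cv2.imread("pics/wrist1.png"),alpha=1.6))
E
```

```text
(no output)
```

View pics/sc1.png

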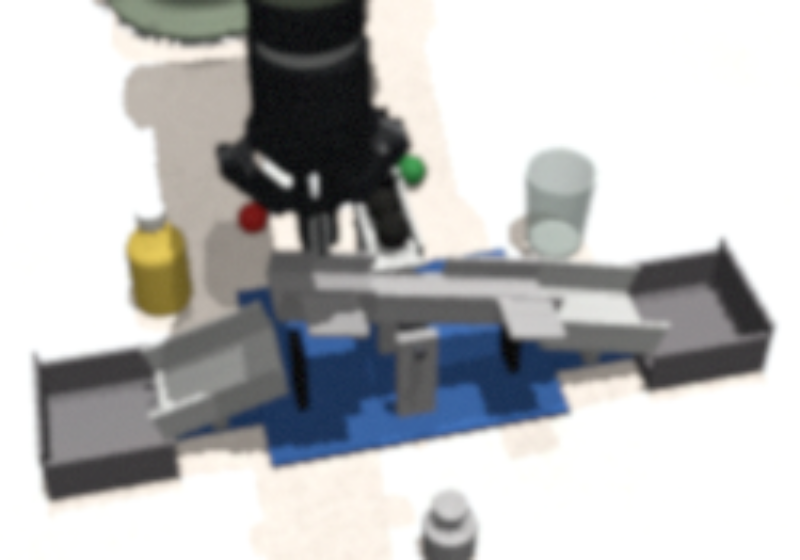

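View pics/w1.png

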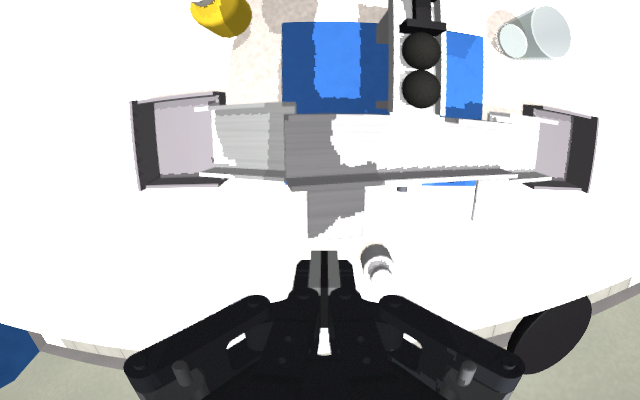

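The scene view has the fingertips at (317,250), above the right paddle, with the gate unchanged. Now I press.

```bash
python3 - <<'E'
from fit import *
from bench import bot
bot.movel(W(P,(48,-74,160)),max_speed=100)
r=bot.movel(W(P,(48,-74,116)),max_speed=40,threshold=15)
s=bot.get_state(); print(r,s["t"],s["tcp_pos"],s["contact_force"])
bot.movel(W(P,(48,-74,215)),max_speed=120)
bot.dwell(0.4)
s=bot.get_state(); print(s["t"],s["tcp_pos"],s["contact_force"])
for n in("top","scene"): cv2.imwrite(f"pics/{n}2.png",imaging.capture(n))
a=cv2.imread("pics/scene2.png")[130:305,200:450]
cv2.imwrite("pics/sc2.png",cv2.resize(cv2.convertScaleAbs(a,alpha=1.6),None,fx=3.2,fy=3.2))
E
```

```text
False 5.825 [663.10689622 -66.61882885 116.34118946] [-0.55652844  0.00099873  0.42811876]
7.2 [662.72842218 -66.54182548 214.64757445] [-0.36675305  0.74103786 -0.08859289]
```

View pics/sc2.png

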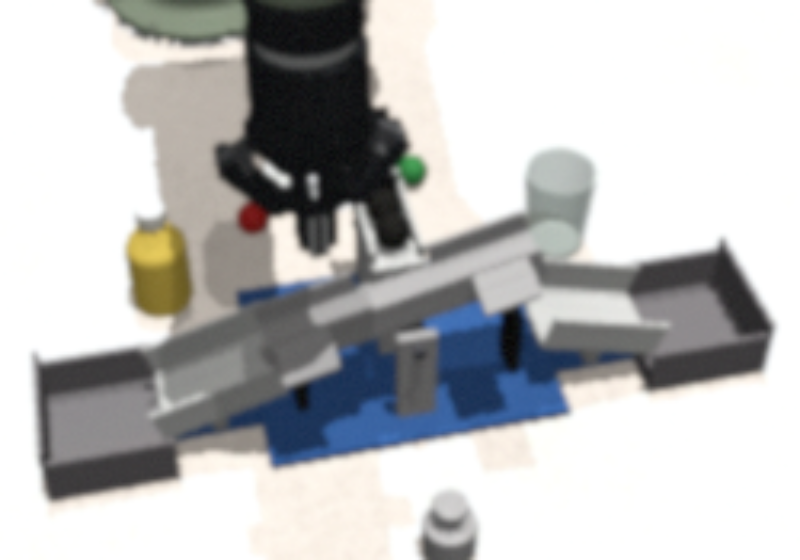

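The gate is now on its other stop, with the right end down. Next is the slide.

```bash
python3 - <<'E'
from fit import *
from bench import bot
st=lambda:(lambda s:print(s["t"],s["tcp_pos"].round(1),s["contact_force"].round(1)))(bot.get_state())
o=[np.pi,0,P[2]+np.pi]
bot.movel(W(P,(40,-70,265)),max_speed=120)
bot.movel(W(P,(-172,0,265)),max_speed=150)
bot.movel(W(P,(-172,0,152)),max_speed=100); st()
for n in("top","scene","wrist"): cv2.imwrite(f"pics/{n}3.png",imaging.capture(n))
a=cv2.imread("pics/scene3.png")[130:305,200:450]
cv2.imwrite("pics/sc3.png",cv2.resize(cv2.convertScaleAbs(a,alpha=1.6),None,fx=3.2,fy=3.2))
E
```

```text
10.8 [453.7  33.1 152.5] [-0.3  0.5 -0.5]
```

View pics/sc3.png

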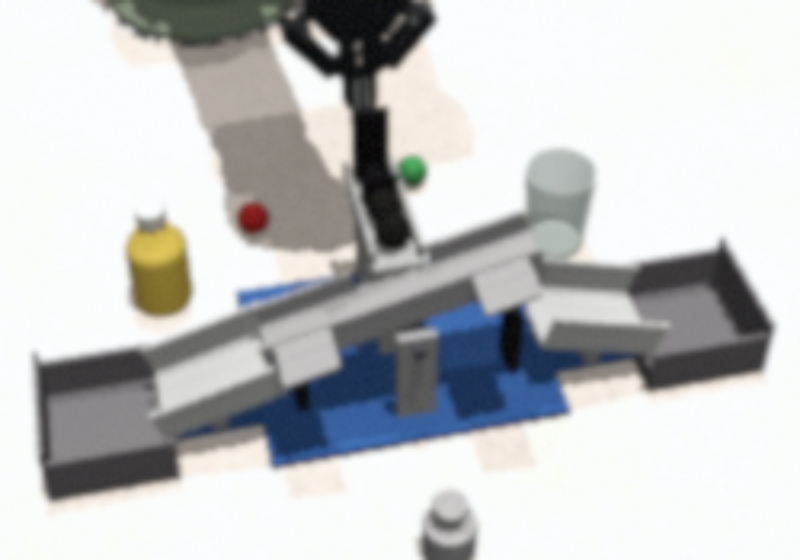

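View pics/wrist3.png

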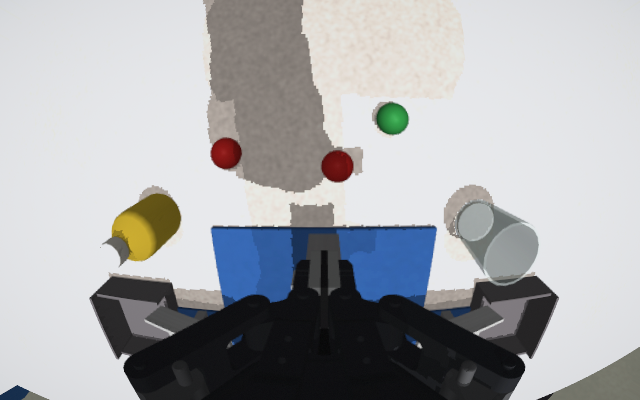

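The fingers are behind the handle at about (362,105) in the scene crop and the gate is still over, so I push.

```bash
python3 - <<'E'
from fit import *
from bench import bot
def st():
    s=bot.get_state(); d=s["tcp_pos"]-W(P,(0,0,0)); c,n=np.cos(P[2]),np.sin(P[2])
    print(s["t"],"feeder xy",(c*d[0]+n*d[1]).round(1),(-n*d[0]+c*d[1]).round(1),s["contact_force"].round(1))
r=bot.movel(W(P,(-148,0,152)),max_speed=60,threshold=12); print(r); st()
r=bot.movel(W(P,(-62,0,152)),max_speed=45,threshold=14); print(r); st()
bot.dwell(0.3); st()
for n in("top","scene","wrist"): cv2.imwrite(f"pics/{n}4.png",imaging.capture(n))
a=cv2.imread("pics/scene4.png")[130:305,200:450]
cv2.imwrite("pics/sc4.png",cv2.resize(cv2.convertScaleAbs(a,alpha=1.6),None,fx=3.2,fy=3.2))
E
```

```text
False
11.5 feeder xy -148.0 -0.0 [ 0.2  0.1 -0.3]
True
12.9667 feeder xy -75.6 0.1 [-1.3  0.3 -0.1]
13.2667 feeder xy -76.4 0.3 [-0.7 -0.3  0.3]
```

View pics/sc4.png

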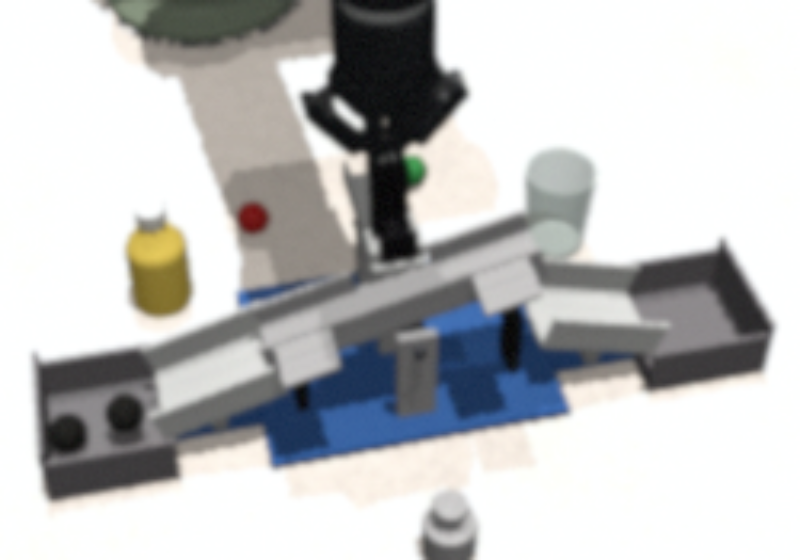

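Both balls are in the right tray, at (67,433) and (123,412) in the crop. I'll press the end stop once more to be sure, then back off and check.

```bash
python3 - <<'E'
from fit import *
from bench import bot
def st():
    s=bot.get_state(); d=s["tcp_pos"]-W(P,(0,0,0)); c,n=np.cos(P[2]),np.sin(P[2])
    print(s["t"],"feeder x",(c*d[0]+n*d[1]).round(1),s["tcp_pos"][2].round(1),s["contact_force"].round(1))
r=bot.movel(W(P,(-60,0,152)),max_speed=20,threshold=10); print(r); st()
bot.movel(W(P,(-130,0,152)),max_speed=80)
bot.movel(W(P,(-150,0,290)),max_speed=150)
bot.movel(W(P,(-300,0,290)),max_speed=150); bot.dwell(1); st()
for n in("top","scene"): cv2.imwrite(f"pics/{n}5.png",imaging.capture(n))
a=cv2.convertScaleAbs(cv2.imread("pics/scene5.png")[155:305,200:450],alpha=1.6)
b=cv2.convertScaleAbs(cv2.imread("pics/top5.png")[100:320,170:480],alpha=1.6)
cv2.imwrite("pics/sc5.png",cv2.resize(a,None,fx=3.2,fy=3.2)); cv2.imwrite("pics/tc5.png",cv2.resize(b,None,fx=2.5,fy=2.5))
print("handle px pred", proj("scene",W(P,(-58,0,186))),"trayR",proj("top",W(P,(0,-237,15))))
E
```

```text
True
13.7833 feeder x -75.8 150.5 [-0.2  0.1 -0.9]
17.8417 feeder x -300.0 290.0 [-0.6 -0.4 -0.8]
handle px pred [321.50637814 181.14651251] trayR [437.55851015 197.96161199]
```

View pics/sc5.png

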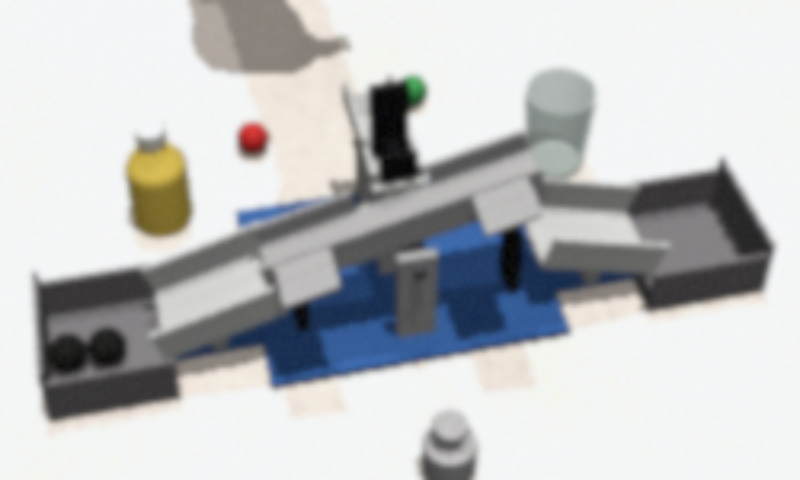

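View pics/tc5.png

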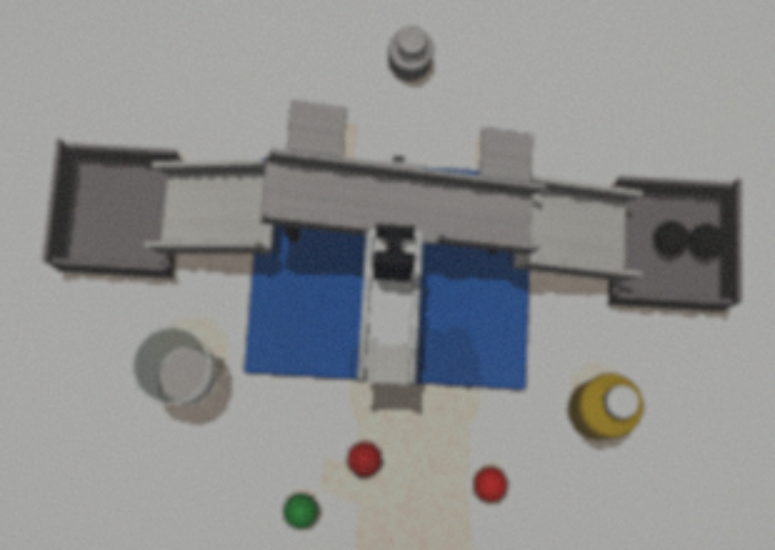

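The handle top is at (388,85) against a prediction of (389,84) for fully in. The balls are in the right tray, and the bystanders haven't moved.

```bash
python3 - <<'E'
from bench import bot
bot.dwell(1.0); bot.sign_off(); print(bot.get_state()["t"])
E
```

```text
the job is handed in; nothing more can be done
the job is handed in; nothing more can be done
```

The job is done and handed in at about 19 s, well inside the 48 s limit; sign-off gives no verdict, so the result below rests on my own checks.

- **What I did:** The right paddle was the raised one. I pressed it down with shut fingertips until the gate rocked onto its other stop. Only then did I push the slide by its handle until it met the end stop, and I backed the arm clear.
- **Gate:** The last pictures show it resting with the right end down.
- **Slide:** The handle top was within about 1 pixel of where it should be when fully in. A second push met the same end stop.
- **Balls and bystanders:** Both balls were in the right tray. The beaker, bottle, weight and look-alikes were where they started, and the gripper was touching nothing.
- **Disagreements:** My rough pixel estimates of the tray centres were 2 to 6 pixels off the fitted feeder pose. The other points agreed to about 1.4 pixels. After contact stops the force read near zero, so I judged the end stop by position as well as by the force trigger.

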